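# Stack a cell-strainer cascade on a 50 mL tube

### The job

Set up a straining cascade on the open 50 mL tube in the clear rack, building it up from the tube one piece at a time with the finest mesh lowest: first the blue strainer, then the white, then the yellow, and last the sea-green funnel on top. Seat each piece fully home on the one below, and leave the finished stack standing upright and untouched. Leave the orange strainer, the loose tube cap, the dish and the timer where they are.

Things in the scene. Friction and masses are not known exactly. Their poses are not given: they have to be found in the camera images.
- blue_mid (a point): Blue (finest mesh) stackable cell strainer, upright, mesh up, 44 mm tall. Its lower 20 mm is a round ribbed collar 44 mm across (to grip); above, a neck 30 mm across. Underneath is a socket 12 mm deep, 35 mm bore, flared to 41 mm at its edge, which goes over the tube mouth or another strainer's neck until its roof meets the rim. 22 g. Point: on the axis, 22 mm above its lower edge; z up.
- white_mid (a point): White (middle mesh) stackable cell strainer, upright, mesh up, 44 mm tall. Its lower 20 mm is a round ribbed collar 44 mm across (to grip); above, a neck 30 mm across. Underneath is a socket 12 mm deep, 35 mm bore, flared to 41 mm at its edge, which goes over the tube mouth or another strainer's neck until its roof meets the rim. 22 g. Point: on the axis, 22 mm above its lower edge; z up.
- yellow_mid (a point): Yellow (coarsest mesh) stackable cell strainer, upright, mesh up, 44 mm tall. Its lower 20 mm is a round ribbed collar 44 mm across (to grip); above, a neck 30 mm across. Underneath is a socket 12 mm deep, 35 mm bore, flared to 41 mm at its edge, which goes over the tube mouth or another strainer's neck until its roof meets the rim. 22 g. Point: on the axis, 22 mm above its lower edge; z up.
- funnel_mid (a point): Sea-green filling funnel, upright, wide mouth up, 56 mm tall: a straight-sided cup 53 mm across from 20 to 56 mm above its lower edge (to grip), tapering below to a 44 mm collar with the same socket as the strainers (12 mm deep, 35 mm bore, flared to 41 mm). 35 g. Point: on the axis, 28 mm above its lower edge; z up.
- receiver_mouth (a point): Mouth of the one open (uncapped) 50 mL conical tube, frosted, 30 mm across, upright and held firmly in the clear rack; it may stand in any of the four used holes. Point: centre of its rim, 120 mm above the bench, 28 mm above the rack; z up.
- rack: Clear acrylic tube rack, does not move: 200 mm (x) by 100 mm (y), 92 mm tall; origin at the centre of its underside. Tubes stand at (x, y) = (-75, 25), (-25, -25), (25, 25), (75, -25) mm, so the holes beside a tube along x and y are empty. Three tubes have screw caps (two blue, one orange; 35 mm across, tops 3 mm above the open mouth).
- orange: Orange strainer of another mesh, same shape and size as the other strainers, not needed; origin at the centre of its underside.
- tube_cap: Orange screw cap lying on the bench, white liner up, 35 mm across, 14 mm tall; origin at the centre of its underside. Bystander.
- dish: Closed clear culture dish with pink filling, 60 mm across, 15 mm tall; origin at the centre of its underside. Bystander.
- timer: White bench timer lying flat, 45 mm (x) by 60 mm (y), 20 mm tall; origin at the centre of its underside. Bystander.
Mind the look-alikes: they are no part of the job. What is shaped like the part that bears funnel_mid but black or pink is not meant. What is shaped like the part that bears blue_mid but red is not meant.

How it is judged:
On the way, in this order (a step that is already met when the one before it is completed fails the run):
1. the blue strainer sits fully down on the open tube (horizontal distance between blue_mid and receiver_mouth below 0.006 m and z of blue_mid in the frame of receiver_mouth between 0.007 and 0.013 m and angle between blue_mid's own z axis and vertical below 0.08 rad), for 0.2 s.
2. the white strainer sits fully down on the blue one (all of step 1 and horizontal distance between white_mid and blue_mid below 0.006 m and z of white_mid in the frame of blue_mid between 0.029 and 0.035 m and angle between white_mid's own z axis and vertical below 0.08 rad), for 0.2 s.
3. the yellow strainer sits fully down on the white one (all of step 2 and horizontal distance between yellow_mid and white_mid below 0.006 m and z of yellow_mid in the frame of white_mid between 0.029 and 0.035 m and angle between yellow_mid's own z axis and vertical below 0.08 rad), for 0.2 s.
4. the funnel sits fully down on the yellow strainer (all of step 3 and horizontal distance between funnel_mid and yellow_mid below 0.006 m and z of funnel_mid in the frame of yellow_mid between 0.035 and 0.041 m and angle between funnel_mid's own z axis and vertical below 0.08 rad), for 0.2 s.
At the end, for the whole second after the job is handed in: On the open tube, from below: blue, white, yellow strainer, funnel; each within 6 mm sideways of the axis of the one below it, within 3 mm of fully seated height, upright within 0.08 rad, released and at rest (all of step 4 and linear speed of each of blue, white, yellow, funnel below 0.02 m/s); the robot touches nothing.
It fails at once if the orange strainer is shifted by more than 30 mm (distance of orange from where it was at the start of the episode above 0.03 m).
It fails at once if the tube cap is shifted by more than 30 mm (distance of tube_cap from where it was at the start of the episode above 0.03 m).
It fails at once if the dish is shifted by more than 30 mm (distance of dish from where it was at the start of the episode above 0.03 m).
It fails at once if the timer is shifted by more than 30 mm (distance of timer from where it was at the start of the episode above 0.03 m).
It also fails if it takes over 93 s, if anything falls off the work surface, if the arm or the gripper's body presses on something with over 40 N, if the wrist force passes 120 N, or if a joint passes its speed limit or range.

### The arm

A 6-joint arm with a two-finger parallel gripper is mounted at the origin on the work surface. World frame = base frame: x ahead of the robot, y to its left, z up, the work surface at z = 0. Lengths are in m, angles in rad, forces in N, time in s.
With the tool pointing down it reaches from about 0.35 to 0.85 m from the base axis. Payload 8.1 kg.
Tool frame: the origin (TCP) lies at the very end of the fingers, on their centre line; the grasp point (between the pads) lies robot.tcp_to_grasp behind it (robot.tcp_to_grasp is the distance from the TCP to the grasp point, in m); z points along the fingers, y is the line along which they close (so a half turn about z gives the same grasp; the last joint's range is limited). The gripper opens to 93 mm and grips with 3 to 60 N. Pads are 15 mm wide; open, the fingers measure 128 mm over their backs; the gripper's body (75 mm by 188 mm) begins 65 mm behind the grasp point.
Start: joints at [1.181, 0.13, 1.488, -0, 1.523, -0.085], TCP at [0.18, 0.572, 0.219] pointing down, gripper open.
Joint ranges: [-2.96, 2.96], [-0.89, 2.26], [0.02, 2.5], [-1.34, 4.48], [0, 2.73], [-2.66, 2.66]. Speed limits (rad/s): [2.39, 2.39, 2.79, 3.14, 3.14, 3.14].

### API

Orientations are given as a rotation vector (axis times angle).
In Python, from plant import robot gives the robot as it stands. The module is installed in compiled form; this text tells all that it offers.
- The arm moves only by the shell command python3 -m pendant 'ROWS' [FORCE]. ROWS is JSON, a list that holds one entry, the list of rows, each a list of 5 numbers: the opening, from 0 (shut) to 1 (fully open), then the shift along the tool's x, y, z in cm, then the turn about the tool's z in degrees. In form: [[[fingers, x, y, z, roll], ...]]. A call has 1 to 8 rows; each row shifts and turns the commanded pose from where the row before left it, along the tool's axes as they then stand; what a row does not reach is not made up. A row lasts 1/10 s, in which the tool goes at most 50 mm and 8.59 degrees, less where a joint would pass 70% of its speed; a pose out of reach is approached as far as the arm can. A call is refused whole if a number of a shift passes 5 or a number of a turn 8.59, either way. A call with a gripper value outside its range is refused whole. The fingers move at their own pace and stop on an object; FORCE is the grip in N (left out, the last holds). Time passes only in rows, so rows that do not move let the fingers close. It gives the time, the measured TCP pose, the force, the opening and the grip force at its end, in the units of the state.
- robot.read_state(): the state, without advancing time (a new reading comes with each control period).
- robot.read_camera(name): name is "scene" or "top" or "wrist"; returns a dict with "img" (400x640x3 uint8, blue, green, red), "K" (3x3 intrinsics, pixels), "pose" (4x4, takes a point from camera to world coordinates). Camera axes: x right, y up, looking along -z (the intrinsics and any distortion apply to the point x, -y, -z); pixel columns grow to the right and rows downward; lengths in m; the calibration is good to about 2 mm. A picture is of the moment at which its call begins. There is no depth.
- robot.close_job(): hands the job in; it is judged then, once.
The state is a dict: "t": time; "q": joint angles; "dq": joint speeds; "joint_torque": joint torques, N m; "tool_pos": TCP position; "orientation": TCP orientation; "force": force on the tool from outside, world axes, zero at the start; "wrist_torque": the same for the moment, N m; "opening": finger opening in m; "gripper_force": force on a finger pad.
Only numpy, scipy, OpenCV 4.12 (cv2) and the standard library are available. Lean on these libraries where they do the work, as an engineer would, in place of code of your own. Each camera call takes 0.05 s, during which the arm holds its last target. There are 200 camera calls.

## Working session

There is one attempt and no reset: what is moved stays moved. The work goes in short steps, Python scripts to look and compute and a shell command to move; the robot and the scene stay as the last step left them, time stands still between calls to the robot, and variables do not carry over. Pictures are saved under pics/ and viewed, at most 14 in all, crops included, and the job is handed in when it is done.

```bash
mkdir -p pics
cat > h.py <<'E'
import numpy as np, cv2
from plant import robot
def cam(n,save=None):
    c=robot.read_camera(n)
    if save: cv2.imwrite('pics/'+save+'.png',c['img'])
    return c
def pix2z(c,u,v,z):
    K=np.array(c['K']);P=np.array(c['pose'])
    d=np.linalg.inv(K)@[u,v,1]; d=P[:3,:3]@[d[0],-d[1],-d[2]]
    o=P[:3,3]; return o+d*(z-o[2])/d[2]
def proj(c,p):
    P=np.array(c['pose']);q=P[:3,:3].T@(np.array(p)-P[:3,3]);q=np.array(c['K'])@[q[0],-q[1],-q[2]]
    return q[:2]/q[2]
E
python3 - <<'E'
from h import *
s=robot.read_state(); print(s['t'],s['tool_pos'],s['orientation'],s['opening'],robot.tcp_to_grasp)
for n in('scene','top'):
    c=cam(n,n+'0'); print(n,c['pose'],c['K'],[k for k in c])
E
```

```text
0.0 [0.17981111 0.571826   0.21760443] [-4.76856771e-01 -3.10476709e+00  2.83361410e-03] 0.09320433201406238 0.0188
scene [[-0.84118158 -0.42188139  0.33827451  0.84541568]
 [ 0.54065917 -0.64451632  0.54063515  0.63126964]
 [-0.01006047  0.63766355  0.7702493   0.92369648]
 [ 0.          0.          0.          1.        ]] [[461.18496351   0.         312.71160297]
 [  0.         461.18496351 199.72526213]
 [  0.           0.           1.        ]] ['img', 'K', 'pose']
top [[-0.01468499  0.99732885 -0.07155086  0.40168041]
 [-0.999372   -0.01233183  0.03321953  0.05539683]
 [ 0.03224844  0.07199375  0.99688361  1.10870631]
 [ 0.          0.          0.          1.        ]] [[390.05297872   0.         310.76559299]
 [  0.         390.05297872 200.00241381]
 [  0.           0.           1.        ]] ['img', 'K', 'pose']
```

View pics/scene0.png

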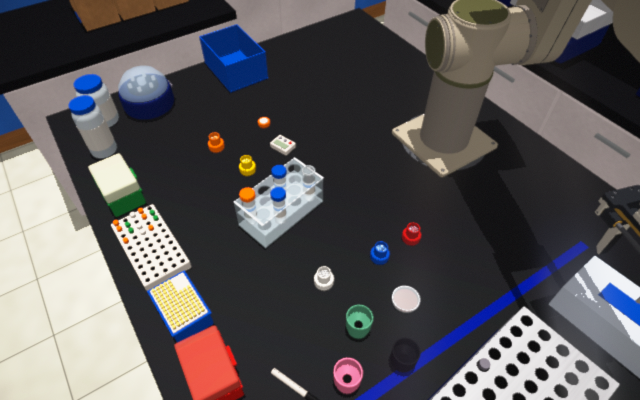

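View pics/top0.png

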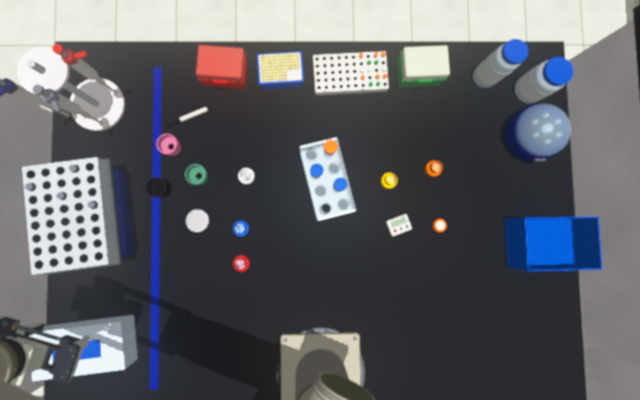

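Scene: blue (380,252), white (323,277), yellow (247,165), green funnel (359,321). The look-alikes are red (412,233), pink (348,375), black (405,355) and orange (216,142). Top: blue (241,229), white (246,176), yellow (390,180), funnel (196,174). The open tube is near (309,173) in scene and about (325,208) in top. Next, one close crop to check these.

Run:
```python
from h import *
t=cv2.imread('pics/top0.png');s=cv2.imread('pics/scene0.png')
a=cv2.resize(t[130:230,285:365],(400,500),interpolation=cv2.INTER_CUBIC)
b=cv2.resize(t[140:280,145:265],(400,467),interpolation=cv2.INTER_CUBIC);b=cv2.copyMakeBorder(b,0,33,0,0,0)
cv2.imwrite('pics/crop.png',np.hstack([a,b]))
c=cam('top')
# color centroids, tops: HSV masks round given pixels
for n,(u,v),z in (('blue',(241,229),.022),('white',(246,176),.022),('yellow',(390,180),.022),('funnel',(196,174),.056),('red',(241,264),.022),('orange',(434,168),.022),('cap',(440,226),.014),('dish',(197,221),.015),('timer',(399,225),.02),('rackO',(330,147),.123),('rb1',(316,171),.123),('rb2',(340,185),.123),('open',(325,208),.12)):
    print(n,pix2z(c,u,v,z).round(3))
```

```text
blue [0.402 0.213 0.022]
white [0.549 0.199 0.022]
yellow [ 0.534 -0.205  0.022]
funnel [0.551 0.329 0.056]
red [0.306 0.213 0.022]
orange [ 0.566 -0.332  0.022]
cap [ 0.402 -0.346  0.014]
dish [0.426 0.336 0.015]
timer [ 0.406 -0.228  0.02 ]
rackO [ 0.608 -0.029  0.123]
rb1 [0.546 0.008 0.123]
rb2 [ 0.51  -0.053  0.123]
open [ 0.452 -0.013  0.12 ]
```

View pics/crop.png

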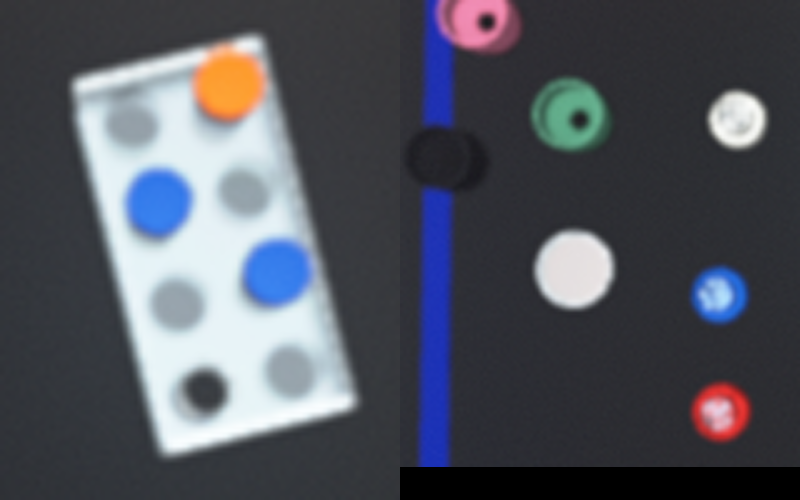

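The crop confirms the choices. The dark open mouth is in the lower-left hole at top (325.8,208.2), and the zigzag spacing to the caps is about 70.7 mm, as given. Blue is plain blue with red below it, white stands alone, and the funnel is sea-green. Next I refine the centroids with both cameras and compute the first approach.

```bash
cat >> h.py <<'E'
from scipy.spatial.transform import Rotation as Rn
def go(x,y,z):
    s=robot.read_state();R=Rn.from_rotvec(s['orientation']).as_matrix()
    d=R.T@(np.array([x,y,z])-s['tool_pos'])*100
    print('t %.2f pos %s tilt %.3f open %.4f gf %.1f F %s | cm to go %s'%(s['t'],np.round(s['tool_pos'],4),R[2,2],s['opening'],s['gripper_force'],np.round(s['force'],1),d.round(2)))
def blob(img,u,v,hsvlo,hsvhi,r=25):
    u,v=int(u),int(v);m=np.zeros(img.shape[:2],np.uint8)
    m[max(v-r,0):v+r,max(u-r,0):u+r]=cv2.inRange(cv2.cvtColor(img,cv2.COLOR_BGR2HSV),np.array(hsvlo),np.array(hsvhi))[max(v-r,0):v+r,max(u-r,0):u+r]
    n,l,st,ce=cv2.connectedComponentsWithStats(m); k=1+st[1:,4].argmax()
    x,y,w,h,a=st[k]; return (x+w/2-.5,y+h/2-.5),(w,h,a),ce[k]
COL=dict(blue=((100,120,60),(125,255,255)),white=((0,0,120),(180,60,255)),yellow=((20,120,80),(35,255,255)),funnel=((65,60,60),(90,255,255)),orange=((3,150,120),(18,255,255)))
E
python3 - <<'E'
from h import *
t=cam('top');s=cam('scene')
P=dict(blue=((241,229),(380,252)),white=((246,176),(323,277)),yellow=((390,180),(247,165)),funnel=((196,174),(359,321)))
for n in P:
    z=.045 if n=='funnel' else .02
    b=blob(t['img'],*P[n][0],*COL[n]); e=blob(s['img'],*P[n][1],*COL[n])
    print(n,np.round(b[0],1),b[1],pix2z(t,*b[0],z).round(4),'scene',np.round(e[0],1),e[1],pix2z(s,*e[0],.022 if n!='funnel' else .028).round(4))
caps=[]
for n,p in (('orange',(330,147)),('blue',(316,171)),('blue',(340,185))):
    b=blob(t['img'],*p,*COL[n],r=11); caps.append(pix2z(t,*b[0],.123)); print('cap',b[0],b[1],caps[-1].round(4))
A=np.array(caps)[:,:2]; M=np.array([[75,-25],[25,25],[-25,-25]])*1e-3   # rack frame, open=(-75,25)
H,K=A-A.mean(0),M-M.mean(0);U,S,V=np.linalg.svd(K.T@H);R=(U@np.diag([1,np.linalg.det(U@V)])@V).T
print('open via caps',A.mean(0)+R@(np.array([-.075,.025])-M.mean(0)),'resid mm',1e3*(A-(A.mean(0)+(M-M.mean(0))@R.T)).round(4),'ang',np.degrees(np.arctan2(R[1,0],R[0,0])))
print('open direct',pix2z(t,325.8,208.2,.12))
go(.402,.213,.16)
E
```

```text
blue [240.5 228. ] (np.int32(18), np.int32(19), np.int32(205)) [0.4045 0.2149 0.02  ] scene [380. 252.] (np.int32(21), np.int32(25), np.int32(378)) [0.404 0.216 0.022]
white [245.5 175.5] (np.int32(18), np.int32(18), np.int32(236)) [0.5508 0.2008 0.02  ] scene [323.5 277.5] (np.int32(20), np.int32(24), np.int32(379)) [0.5509 0.2007 0.022 ]
yellow [389. 180.] (np.int32(19), np.int32(17), np.int32(232)) [ 0.5338 -0.2031  0.02  ] scene [246.5 165. ] (np.int32(18), np.int32(21), np.int32(301)) [ 0.5336 -0.2029  0.022 ]
funnel [196. 174.] (np.int32(25), np.int32(23), np.int32(427)) [0.5529 0.3315 0.045 ] scene [359. 321.] (np.int32(29), np.int32(35), np.int32(743)) [0.548 0.329 0.028]
cap (np.float64(330.5), np.float64(147.0)) (np.int32(12), np.int32(13), np.int32(122)) [ 0.6081 -0.0301  0.123 ]
cap (np.float64(316.0), np.float64(170.0)) (np.int32(13), np.int32(13), np.int32(130)) [0.549  0.0081 0.123 ]
cap (np.float64(340.0), np.float64(184.0)) (np.int32(13), np.int32(13), np.int32(135)) [ 0.5124 -0.0526  0.123 ]
open via caps [ 0.45151561 -0.01514065] resid mm [[-0.9 -0.3]
 [ 0.1  0.5]
 [ 0.8 -0.1]] ang 13.139122221006325
open direct [ 0.451281  -0.0154783  0.12     ]
t 0.25 pos [0.1799 0.5721 0.2181] tilt -1.000 open 0.0931 gf 0.0 F [-0.  -0.7  0.2] | cm to go [-31.96 -27.58   5.84]
```

Both cameras agree to about 1 mm, and the caps and the direct sighting agree on the mouth at (0.4515,-0.015). Now moving over blue.

```bash
python3 -m pendant '[[[1,-2.6,-2.3,0,0],[1,-2.6,-2.3,0,0],[1,-2.6,-2.3,0,0],[1,-2.6,-2.3,0,0],[1,-2.6,-2.3,0,0],[1,-2.6,-2.3,0,0],[1,-2.6,-2.3,0,0],[1,-2.6,-2.3,0,0]]]' 20
python3 -m pendant '[[[1,-2.6,-2.3,1.5,0],[1,-2.6,-2.3,1.5,0],[1,-2.6,-2.3,1.5,0],[1,-2.6,-2.3,1.5,0],[1,0,0,0,0],[1,0,0,0,0]]]'
python3 - <<'E'
from h import *
go(.404,.2155,.16)
c=cam('wrist','w1'); print(proj(c,[.404,.2155,.044]),c['pose'][:,3],c['K'][0])
E
```

```text
t: 1.05
tool_pos: [0.3237, 0.3332, 0.2186]
orientation: [0.477, 3.105, 0.0]
force: [0.6, 0.1, -0.7]
opening: 0.0931
gripper_force: 0.0
t: 1.65
tool_pos: [0.3947, 0.2149, 0.1584]
orientation: [-0.48, -3.104, 0.0]
force: [-0.6, 0.5, -0.9]
opening: 0.0933
gripper_force: 0.0
t 1.65 pos [0.3947 0.2149 0.1584] tilt -1.000 open 0.0933 gf 0.0 F [-0.6  0.5 -0.9] | cm to go [-0.87  0.33 -0.17]
[319.29938043 203.65620375] [0.32274889 0.23737138 0.32448531 1.        ] [279.56730562   0.         315.83381089]
```

View pics/w1.png

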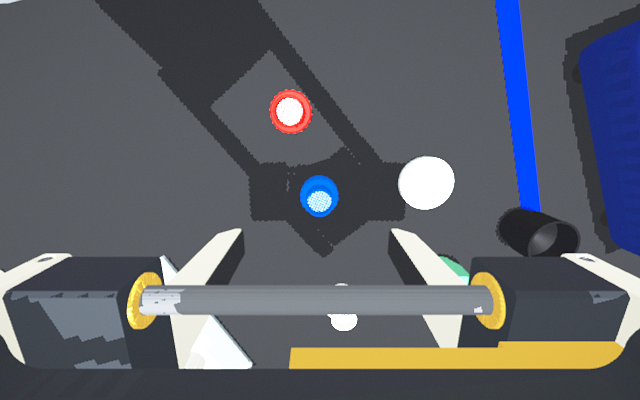

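The wrist view shows blue at (319,200), between the fingers and within about 2 px of the prediction. Red is at (290,111), out of the way. I'll refine with a model silhouette fit.

```bash
cat >> h.py <<'E'
from scipy.optimize import least_squares
def model(n,x,y,z0=0):
    prof=[(0,.022),(.02,.022),(.044,.015)] if n!='funnel' else [(0,.022),(.02,.0265),(.056,.0265)]
    a=np.linspace(0,2*np.pi,40)
    return [(x+r*np.cos(k),y+r*np.sin(k),z0+h) for h,r in prof for k in a]
def fit(c,n,x,y,z0=0,r=30):
    u,v=proj(c,[x,y,z0+.022]); (cx,cy),(w,h,a),_=blob(c['img'],u,v,*COL[n],r=r)
    m=np.array([cx-w/2,cy-h/2,cx+w/2,cy+h/2])+.5
    def res(p):
        q=np.array([proj(c,k) for k in model(n,*p,z0)]); return np.r_[q.min(0),q.max(0)]+.5-m
    s=least_squares(res,[x,y]); print(n,'fit',s.x.round(4),'res px',s.fun.round(1)); return s.x
E
python3 - <<'E'
from h import *
c=cam('wrist'); x,y=fit(c,'blue',.404,.2155); go(x,y,.004); go(.404,.2155,.004)
E
```

```text
blue fit [0.4034 0.216 ] res px [ 0.6 -0.  -0.6  0. ]
t 1.75 pos [0.3948 0.2162 0.1592] tilt -1.000 open 0.0929 gf 0.0 F [ 0.5 -0.4 -0.2] | cm to go [-0.83  0.22 15.52]
t 1.75 pos [0.3948 0.2162 0.1592] tilt -1.000 open 0.0929 gf 0.0 F [ 0.5 -0.4 -0.2] | cm to go [-0.89  0.2  15.52]
```

```bash
python3 -m pendant '[[[1,-0.9,0.3,2.5,0],[1,0,0,2.5,0],[1,0,0,2.5,0],[1,0,0,2.5,0],[1,0,0,2.5,0],[1,0,0,1.9,0],[1,0,0,1,0],[1,0,0,0,0]]]' 15
python3 -m pendant '[[[0.4,0,0,0,0],[0.4,0,0,0,0],[0.4,0,0,0,0],[0.4,0,0,0,0],[0.4,0,0,0,0],[0.4,0,0,0,0],[0.4,0,0,0,0],[0.4,0,0,0,0]]]'
python3 -c "
from h import *
go(.404,.2155,.004); cam('scene','s2')"
```

```text
t: 2.55
tool_pos: [0.4032, 0.2161, 0.0038]
orientation: [-0.474, -3.104, 0.001]
force: [-0.3, 0.4, 0.1]
opening: 0.093
gripper_force: 0.0
t: 3.35
tool_pos: [0.4044, 0.2156, 0.0047]
orientation: [0.477, 3.105, -0.0]
force: [-0.6, -0.7, 0.6]
opening: 0.0435
gripper_force: 15.0
t 3.35 pos [0.4044 0.2156 0.0047] tilt -1.000 open 0.0435 gf 15.0 F [-0.6 -0.7  0.6] | cm to go [ 0.03 -0.02  0.07]
```

```bash
python3 -m pendant '[[[0.4,0,0,-1,0],[0.4,0,0,-2.5,0],[0.4,0,0,-3,0],[0.4,0,0,-3,0],[0.4,0,0,-3,0],[0.4,0,0,-3,0],[0.4,0,0,-2.5,0],[0.4,0,0,0,0]]]'
python3 -m pendant '[[[0.4,-1.5,-2.7,0,0],[0.4,-1.5,-2.7,0,0],[0.4,-1.5,-2.7,0,0],[0.4,-1.5,-2.7,0,0],[0.4,-1.5,-2.7,0,0],[0.4,-1.5,-2.7,0,0],[0.4,-1.5,-2.7,0,0],[0.4,0,0,0,0]]]'
python3 - <<'E'
from h import *
go(.4515,-.0152,.1125)
c=cam('top','t3');w=cam('wrist','w3');b=cam('scene')
s=robot.read_state(); fit(c,'blue',*s['tool_pos'][:2],s['tool_pos'][2]-.0045,r=14)
a=c['img'][150:260,270:390];d=b['img'][100:260,200:380]
cv2.imwrite('pics/c3.png',np.hstack([cv2.resize(a,(400,367)),cv2.resize(d,(400,367))]))
print(proj(c,[.4515,-.0152,.12]),proj(b,[.4515,-.0152,.12]))
E
```

```text
t: 4.2
tool_pos: [0.4066, 0.2165, 0.1897]
orientation: [0.476, 3.099, 0.006]
force: [1.1, 0.3, 0.1]
opening: 0.0437
gripper_force: 15.0
t: 5.0
tool_pos: [0.4476, 0.001, 0.184]
orientation: [-0.482, -3.104, 0.002]
force: [0.6, -0.0, -0.1]
opening: 0.0437
gripper_force: 15.0
t 5.00 pos [0.4476 0.001  0.184 ] tilt -1.000 open 0.0437 gf 15.0 F [ 0.6 -0.  -0.1] | cm to go [-0.86 -1.41  7.15]Traceback (most recent call last):
  File "<stdin>", line 4, in <module>
  File "h.py", line 31, in fit
    u,v=proj(c,[x,y,z0+.022]); (cx,cy),(w,h,a),_=blob(c['img'],u,v,*COL[n],r=r)
                                                 ~~~~^^^^^^^^^^^^^^^^^^^^^^^^^^
  File "h.py", line 22, in blob
    n,l,st,ce=cv2.connectedComponentsWithStats(m); k=1+st[1:,4].argmax()
                                                       ~~~~~~~~~~~~~~~^^
ValueError: attempt to get argmax of an empty sequence
```

```bash
python3 -m pendant '[[[0.4,-0.4,-0.7,0,0],[0.4,-0.4,-0.7,0,0],[0.4,0,0,2,0],[0.4,0,0,0,0],[0.4,0,0,0,0]]]'
python3 - <<'E'
from h import *
go(.4515,-.0152,.1125)
w=cam('wrist');b=cam('scene')
x,y,z=robot.read_state()['tool_pos']; print(proj(b,[x,y,z+.02]),proj(w,[x,y,z+.02]),'mouth',proj(b,[.4515,-.0152,.12]),proj(w,[.4515,-.0152,.12]))
cv2.imwrite('pics/c3.png',np.hstack([cv2.resize(w['img'][150:400,180:460],(400,357)),cv2.resize(b['img'][100:260,210:390],(400,357))]))
E
```

```text
t: 5.65
tool_pos: [0.4508, -0.0118, 0.1644]
orientation: [-0.476, -3.104, -0.0]
force: [0.7, 0.2, -0.1]
opening: 0.0439
gripper_force: 15.0
t 5.65 pos [ 0.4508 -0.0118  0.1644] tilt -1.000 open 0.0439 gf 15.0 F [ 0.7  0.2 -0.1] | cm to go [-0.18 -0.3   5.19]
[308.77891849 151.43091066] [316.68273342 258.11549826] mouth [308.49256668 170.27529739] [312.45138407 220.46969745]
```

View pics/c3.png

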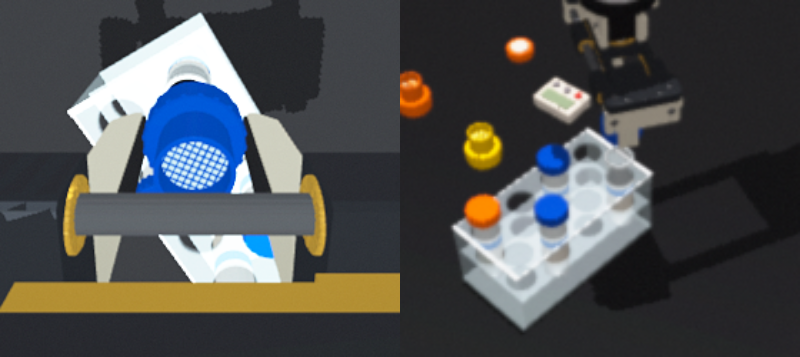

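The wrist crop shows blue upright in the pads, with the tube rim just beyond it. The scene crop shows the mouth under the gripper at about (308,172). Lowering now.

```bash
python3 -m pendant '[[[0.4,-0.2,-0.3,1,0],[0.4,0,0,1.2,0],[0.4,0,0,0.8,0],[0.4,0,0,0.8,0],[0.4,0,0,0.6,0],[0.4,0,0,0.3,0],[0.4,0,0,0.2,0],[0.4,0,0,0,0]]]'
python3 -c "
from h import *
go(.4515,-.0152,.1125)"
```

```text
t: 6.55
tool_pos: [0.4522, -0.0154, 0.1156]
orientation: [-0.477, -3.105, 0.0]
force: [0.3, 0.3, -0.5]
opening: 0.0434
gripper_force: 15.0
t 6.55 pos [ 0.4522 -0.0154  0.1156] tilt -1.000 open 0.0434 gf 15.0 F [ 0.3  0.3 -0.5] | cm to go [ 0.07 -0.    0.31]
```

```bash
python3 -m pendant '[[[0.4,0,0,0.1,0],[0.4,0,0,0.1,0],[0.4,0,0,0.1,0],[0.4,0,0,0.1,0],[0.4,0,0,0.1,0],[0.4,0,0,0,0]]]'
python3 -c "
from h import *
go(.4515,-.0152,.1125)"
```

```text
t: 7.15
tool_pos: [0.4525, -0.0155, 0.1123]
orientation: [0.477, 3.105, -0.0]
force: [-8.0, 0.9, 14.0]
opening: 0.0434
gripper_force: 15.0
t 7.15 pos [ 0.4525 -0.0155  0.1123] tilt -1.000 open 0.0434 gf 15.0 F [-8.   0.9 14. ] | cm to go [ 0.11 -0.01 -0.02]
```

It made contact at the expected height with 14 N up, so it is seated. Releasing, backing off straight up, and checking.

```bash
python3 -m pendant '[[[0.65,0,0,0,0],[0.65,0,0,0,0],[0.65,0,0,0,0],[0.65,0,0,-1,0],[0.65,0,0,-3,0],[0.65,0,0,-3.5,0],[0.65,0,0,-3.5,0],[0.65,0,0,-2,0]]]'
python3 -m pendant '[[[1,3,3,0,0],[1,3,3,0,0],[1,3,3,0,0],[1,3,3,0,0],[1,3,3,0,0],[1,0,3,0,0],[1,0,3,0,0],[1,0,0,0,0]]]'
python3 - <<'E'
from h import *
w=cam('top');b=cam('scene')
try: fit(w,'blue',.4515,-.0152,.108,r=11)
except Exception as e: print(e)
fit(b,'blue',.4515,-.0152,.108,r=16)
cv2.imwrite('pics/c4.png',np.hstack([cv2.resize(w['img'][130:230,270:390],(400,333)),cv2.resize(b['img'][100:250,210:390],(400,333))]))
go(.551,.2007,.2)
E
```

```text
t: 7.95
tool_pos: [0.4532, -0.0155, 0.2446]
orientation: [0.476, 3.101, 0.0]
force: [0.2, 0.7, 0.3]
opening: 0.0605
gripper_force: 0.0
t: 8.75
tool_pos: [0.3721, 0.2325, 0.2411]
orientation: [0.472, 3.106, 0.002]
force: [0.7, -0.6, -0.4]
opening: 0.0927
gripper_force: 0.0
blue fit [ 0.453  -0.0146] res px [-0.9 -0.8  0.9  0.8]
blue fit [ 0.4499 -0.0176] res px [ 0.8 -0.1 -0.8  0.1]
t 8.85 pos [0.3719 0.2301 0.2409] tilt -1.000 open 0.0928 gf 0.0 F [-0.3 -0.2 -0.1] | cm to go [-17.98   2.54   4.08]
```

View pics/c4.png

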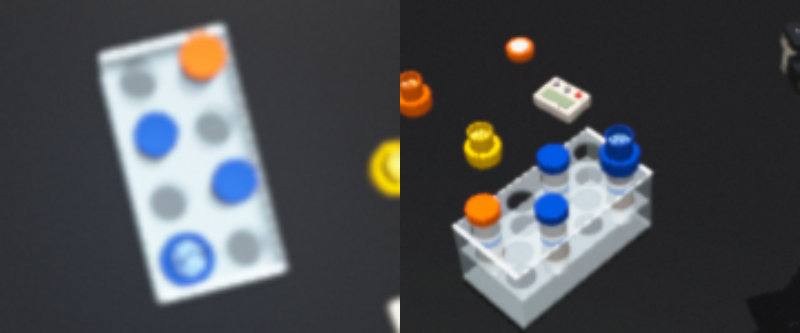

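Blue sits upright on the open tube, at scene (310,170) and top (326,208). On to white.

```bash
python3 -m pendant '[[[1,-3,0.4,0.5,0],[1,-3,0.4,1.5,0],[1,-3,0.4,1.5,0],[1,-3,0.4,1.5,0],[1,-3,0.4,1.5,0],[1,-2.9,0.5,1.5,0],[1,0,0,0,0],[1,0,0,0,0]]]'
python3 - <<'E'
from h import *
c=cam('wrist'); go(.551,.2007,.0045); x,y=fit(c,'white',.551,.2007,r=32); go(x,y,.0045)
E
```

```text
t: 9.65
tool_pos: [0.5501, 0.1986, 0.1602]
orientation: [-0.48, -3.103, 0.001]
force: [1.2, 0.4, 0.7]
opening: 0.0929
gripper_force: 0.0
t 9.70 pos [0.5501 0.1992 0.1611] tilt -1.000 open 0.0929 gf 0.0 F [-0.5  0.1 -0.1] | cm to go [-0.05  0.17 15.66]
white fit [0.5502 0.2002] res px [ 0.5 -0.2 -0.5  0.2]
t 9.70 pos [0.5501 0.1992 0.1611] tilt -1.000 open 0.0929 gf 0.0 F [-0.5  0.1 -0.1] | cm to go [ 0.02  0.09 15.66]
```

```bash
python3 -m pendant '[[[1,0,0.1,2.5,0],[1,0,0,3,0],[1,0,0,3,0],[1,0,0,3,0],[1,0,0,2,0],[1,0,0,1.3,0],[1,0,0,0.7,0],[1,0,0,0,0]]]' 15
python3 -m pendant '[[[0.4,0,0,0,0],[0.4,0,0,0,0],[0.4,0,0,0,0],[0.4,0,0,0,0],[0.4,0,0,0,0],[0.4,0,0,0,0],[0.4,0,0,0,0],[0.4,0,0,0,0]]]'
python3 -c "
from h import *
go(.551,.2007,.0045)"
```

```text
t: 10.5
tool_pos: [0.5505, 0.2011, 0.0059]
orientation: [0.477, 3.105, 0.0]
force: [0.3, 1.3, -0.3]
opening: 0.0932
gripper_force: 0.0
t: 11.3
tool_pos: [0.5507, 0.201, 0.0056]
orientation: [-0.477, -3.105, 0.0]
force: [-0.3, 0.1, 0.6]
opening: 0.0433
gripper_force: 15.0
t 11.30 pos [0.5507 0.201  0.0056] tilt -1.000 open 0.0433 gf 15.0 F [-0.3  0.1  0.6] | cm to go [-0.04 -0.02  0.11]
```

```bash
python3 -m pendant '[[[0.4,0,0,-1,0],[0.4,0,0,-2.5,0],[0.4,0,0,-3.5,0],[0.4,0,0,-4,0],[0.4,0,0,-4,0],[0.4,0,0,-3.5,0],[0.4,0,0,-2.5,0],[0.4,0,0,0,0]]]'
python3 -m pendant '[[[0.4,0.4,-3,0,0],[0.4,0.4,-3.4,0,0],[0.4,0.4,-3.4,0,0],[0.4,0.4,-3.4,0,0],[0.4,0.4,-3.4,0,0],[0.4,0.5,-3.4,0,0],[0.4,0.4,-3,0,0],[0.4,0,0,0,0]]]'
python3 -m pendant '[[[0.4,0,0,0,0],[0.4,0,0,0,0]]]'
python3 -c "
from h import *
go(.452,-.0155,.1455)"
```

```text
t: 12.1
tool_pos: [0.5532, 0.2017, 0.2218]
orientation: [0.476, 3.097, 0.006]
force: [-0.1, 0.1, 0.2]
opening: 0.0435
gripper_force: 15.0
t: 12.9
tool_pos: [0.4524, -0.0122, 0.2149]
orientation: [-0.481, -3.103, 0.002]
force: [0.2, 0.6, -0.5]
opening: 0.0432
gripper_force: 15.0
t: 13.1
tool_pos: [0.454, -0.0091, 0.2153]
orientation: [-0.476, -3.105, -0.001]
force: [0.1, -0.1, -0.6]
opening: 0.0435
gripper_force: 15.0
t 13.10 pos [ 0.454  -0.0091  0.2153] tilt -1.000 open 0.0435 gf 15.0 F [ 0.1 -0.1 -0.6] | cm to go [-0.   -0.67  6.98]
```

```bash
python3 -m pendant '[[[0.4,0,-0.65,1,0],[0.4,0,0,1.5,0],[0.4,0,0,1.5,0],[0.4,0,0,1,0],[0.4,0,0,0.8,0],[0.4,0,0,0.6,0],[0.4,0,0,0.2,0],[0.4,0,0,0,0]]]'
python3 -c "
from h import *
go(.452,-.0155,.1455)"
```

```text
t: 13.9
tool_pos: [0.4521, -0.0159, 0.1496]
orientation: [-0.477, -3.105, -0.0]
force: [0.1, -0.2, 0.1]
opening: 0.0434
gripper_force: 15.0
t 13.90 pos [ 0.4521 -0.0159  0.1496] tilt -1.000 open 0.0434 gf 15.0 F [ 0.1 -0.2  0.1] | cm to go [0.02 0.03 0.41]
```

```bash
python3 -m pendant '[[[0.4,0,0,0.1,0],[0.4,0,0,0.1,0],[0.4,0,0,0.1,0],[0.4,0,0,0.1,0],[0.4,0,0,0.05,0],[0.4,0,0,0,0]]]'
python3 -c "
from h import *
go(.452,-.0155,.1455)"
```

```text
t: 14.5
tool_pos: [0.4522, -0.0159, 0.1454]
orientation: [0.477, 3.105, -0.0]
force: [-1.2, -0.5, 2.6]
opening: 0.0433
gripper_force: 15.0
t 14.50 pos [ 0.4522 -0.0159  0.1454] tilt -1.000 open 0.0433 gf 15.0 F [-1.2 -0.5  2.6] | cm to go [ 0.03  0.04 -0.01]
```

Contact is just starting, so one more small press, then release.

```bash
python3 -m pendant '[[[0.4,0,0,0.05,0],[0.4,0,0,0.05,0],[0.4,0,0,0,0]]]'
python3 -m pendant '[[[0.65,0,0,0,0],[0.65,0,0,0,0],[0.65,0,0,0,0],[0.65,0,0,-1,0],[0.65,0,0,-3,0],[0.65,0,0,-3.5,0],[0.65,0,0,-3.5,0],[0.65,0,0,0,0]]]'
python3 -m pendant '[[[1,-0.5,-3,0,0],[1,-0.5,-3,0,0],[1,-0.5,-3,0,0],[1,-0.5,-3,0,0],[1,0,-2.5,0,0],[1,0,0,0,0]]]'
python3 - <<'E'
from h import *
b=cam('scene')
try: fit(b,'white',.452,-.0155,.14,r=13)
except Exception as e: print(e)
cv2.imwrite('pics/c5.png',cv2.resize(b['img'][100:250,210:390],(600,500)))
go(.5337,-.203,.2)
E
```

```text
t: 14.8
tool_pos: [0.4526, -0.016, 0.1453]
orientation: [0.477, 3.104, -0.0]
force: [-2.5, -0.0, 8.8]
opening: 0.0435
gripper_force: 15.0
t: 15.6
tool_pos: [0.4547, -0.0163, 0.2606]
orientation: [0.475, 3.096, 0.0]
force: [0.1, 0.1, -0.2]
opening: 0.0603
gripper_force: 0.0
t: 16.2
tool_pos: [0.4267, -0.1625, 0.2538]
orientation: [-0.482, -3.104, 0.001]
force: [0.8, 1.7, 0.5]
opening: 0.0925
gripper_force: 0.0
white fit [ 0.4546 -0.0223] res px [ 2.5 -0.3 -2.6  0.4]
t 16.25 pos [ 0.4271 -0.1611  0.2538] tilt -1.000 open 0.0932 gf 0.0 F [0.1 0.5 0.5] | cm to go [-11.43  -0.77   5.38]
```

View pics/c5.png

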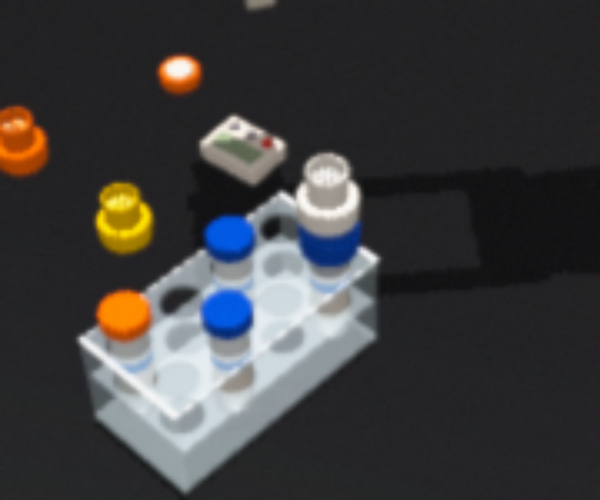

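White sits squarely on blue at scene (308,160). On to yellow.

```bash
python3 -m pendant '[[[1,-2.2,-0.2,1,0],[1,-2.3,-0.2,2,0],[1,-2.3,-0.2,2,0],[1,-2.3,-0.1,2,0],[1,-2.3,-0.1,2,0],[1,0,0,0.3,0],[1,0,0,0,0],[1,0,0,0,0]]]'
python3 - <<'E'
from h import *
c=cam('wrist'); go(.5337,-.203,.0045); x,y=fit(c,'yellow',.5337,-.203,r=32); go(x,y,.0045)
E
```

```text
t: 17.05
tool_pos: [0.534, -0.2013, 0.162]
orientation: [0.476, 3.105, -0.0]
force: [0.6, 0.4, -0.4]
opening: 0.0931
gripper_force: 0.0
t 17.10 pos [ 0.5342 -0.2016  0.1625] tilt -1.000 open 0.0931 gf 0.0 F [ 0.4 -0.3  1.4] | cm to go [ 0.03 -0.14 15.8 ]
yellow fit [ 0.5326 -0.2033] res px [ 0.1 -0.1 -0.1  0.1]
t 17.10 pos [ 0.5342 -0.2016  0.1625] tilt -1.000 open 0.0931 gf 0.0 F [ 0.4 -0.3  1.4] | cm to go [ 0.12 -0.2  15.8 ]
```

```bash
python3 -m pendant '[[[1,0.1,-0.2,2.5,0],[1,0,0,3,0],[1,0,0,3,0],[1,0,0,3,0],[1,0,0,2,0],[1,0,0,1.5,0],[1,0,0,0.7,0],[1,0,0,0,0]]]' 15
python3 -m pendant '[[[0.4,0,0,0,0],[0.4,0,0,0,0],[0.4,0,0,0,0],[0.4,0,0,0,0],[0.4,0,0,0,0],[0.4,0,0,0,0],[0.4,0,0,0,0],[0.4,0,0,0,0]]]'
python3 -c "
from h import *
go(.5332,-.203,.0045)"
```

```text
t: 17.9
tool_pos: [0.5323, -0.2035, 0.0042]
orientation: [-0.477, -3.105, -0.0]
force: [-0.4, 0.0, 0.8]
opening: 0.093
gripper_force: 0.0
t: 18.7
tool_pos: [0.5324, -0.2037, 0.0041]
orientation: [-0.477, -3.105, -0.0]
force: [0.8, 1.0, -0.1]
opening: 0.0435
gripper_force: 15.0
t 18.70 pos [ 0.5324 -0.2037  0.0041] tilt -1.000 open 0.0435 gf 15.0 F [ 0.8  1.  -0.1] | cm to go [-0.06  0.09 -0.04]
```

```bash
python3 -m pendant '[[[0.4,0,0,-1,0],[0.4,0,0,-2.5,0],[0.4,0,0,-4,0],[0.4,0,0,-4.5,0],[0.4,0,0,-4.5,0],[0.4,0,0,-4,0],[0.4,0,0,-3,0],[0.4,0,0,-1,0]]]'
python3 -m pendant '[[[0.4,1.3,1.6,0,0],[0.4,2.2,2.6,0,0],[0.4,2.2,2.6,0,0],[0.4,2.2,2.6,0,0],[0.4,2.2,2.6,0,0],[0.4,2.1,2.4,0,0],[0.4,1,1,0,0],[0.4,0,0,0,0]]]'
python3 -m pendant '[[[0.4,0,0,0,0],[0.4,0,0,0,0]]]'
python3 -c "
from h import *
go(.452,-.0155,.176)"
```

```text
t: 19.5
tool_pos: [0.534, -0.2044, 0.2545]
orientation: [0.476, 3.098, -0.003]
force: [0.3, 0.0, -0.8]
opening: 0.044
gripper_force: 15.0
t: 20.3
tool_pos: [0.452, -0.0159, 0.2485]
orientation: [-0.473, -3.105, -0.0]
force: [1.2, -1.7, 0.2]
opening: 0.0434
gripper_force: 15.0
t: 20.5
tool_pos: [0.453, -0.0181, 0.2488]
orientation: [-0.478, -3.105, 0.001]
force: [-0.2, -0.3, -0.6]
opening: 0.0434
gripper_force: 15.0
t 20.50 pos [ 0.453  -0.0181  0.2488] tilt -1.000 open 0.0434 gf 15.0 F [-0.2 -0.3 -0.6] | cm to go [0.17 0.22 7.28]
```

```bash
python3 -m pendant '[[[0.4,0.1,0.2,1,0],[0.4,0,0,1.5,0],[0.4,0,0,1.6,0],[0.4,0,0,1.2,0],[0.4,0,0,0.8,0],[0.4,0,0,0.6,0],[0.4,0,0,0.2,0],[0.4,0,0,0,0]]]'
python3 -c "
from h import *
go(.452,-.0155,.176)"
```

```text
t: 21.3
tool_pos: [0.4524, -0.0149, 0.1802]
orientation: [0.477, 3.105, -0.0]
force: [-0.4, 1.1, 0.8]
opening: 0.0437
gripper_force: 15.0
t 21.30 pos [ 0.4524 -0.0149  0.1802] tilt -1.000 open 0.0437 gf 15.0 F [-0.4  1.1  0.8] | cm to go [ 0.02 -0.07  0.42]
```

```bash
python3 -m pendant '[[[0.4,0,0,0.1,0],[0.4,0,0,0.1,0],[0.4,0,0,0.1,0],[0.4,0,0,0.1,0],[0.4,0,0,0.1,0],[0.4,0,0,0,0]]]'
python3 -c "
from h import *
go(.452,-.0155,.176)"
```

```text
t: 21.9
tool_pos: [0.4528, -0.015, 0.1758]
orientation: [0.477, 3.104, -0.0]
force: [-1.3, 1.3, 4.2]
opening: 0.0437
gripper_force: 15.0
t 21.90 pos [ 0.4528 -0.015   0.1758] tilt -1.000 open 0.0437 gf 15.0 F [-1.3  1.3  4.2] | cm to go [ 0.06 -0.07 -0.02]
```

```bash
python3 -m pendant '[[[0.4,0,0,0.05,0],[0.4,0,0,0.05,0],[0.4,0,0,0,0]]]'
python3 -m pendant '[[[0.65,0,0,0,0],[0.65,0,0,0,0],[0.65,0,0,0,0],[0.65,0,0,-1,0],[0.65,0,0,-2.5,0],[0.65,0,0,-3,0],[0.65,0,0,-2.5,0],[0.65,0,0,0,0]]]'
python3 -m pendant '[[[1,0,3.5,0,0],[1,0,4,0,0],[1,0,4,0,0],[1,0,4,0,0],[1,0,4,0,0],[1,0,4,0,0],[1,0,3,0,0],[1,0,0,0,0]]]'
python3 - <<'E'
from h import *
b=cam('scene')
fit(b,'yellow',.452,-.0155,.172,r=16)
cv2.imwrite('pics/c6.png',cv2.resize(b['img'][80:230,210:390],(600,500)))
go(.551,.330,.16)
E
```

```text
t: 22.2
tool_pos: [0.4532, -0.0151, 0.1758]
orientation: [0.476, 3.103, -0.0]
force: [-1.8, -0.5, 10.0]
opening: 0.0435
gripper_force: 15.0
t: 23.0
tool_pos: [0.4543, -0.0152, 0.269]
orientation: [0.476, 3.098, 0.0]
force: [0.9, 0.6, -0.6]
opening: 0.0603
gripper_force: 0.0
t: 23.8
tool_pos: [0.5316, 0.241, 0.2627]
orientation: [-0.471, -3.104, -0.0]
force: [-0.4, -0.3, -1.2]
opening: 0.0931
gripper_force: 0.0
yellow fit [ 0.4546 -0.0187] res px [-1.2  0.2  1.2 -0.3]
t 23.85 pos [0.5314 0.2393 0.2629] tilt -1.000 open 0.0931 gf 0.0 F [-0.3 -0.6 -0.4] | cm to go [ 0.81  9.26 10.28]
```

View pics/c6.png

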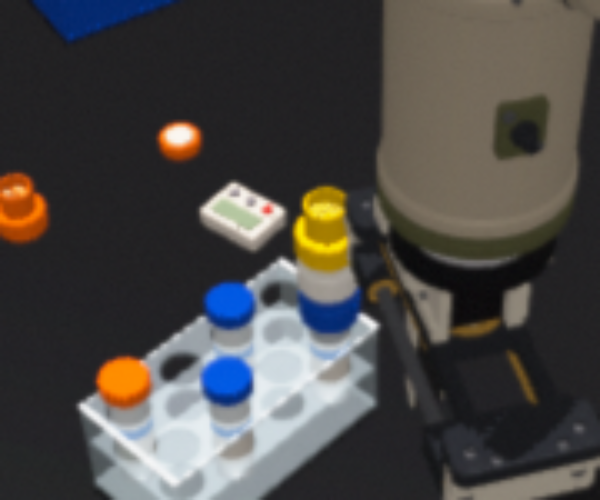

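Yellow sits squarely on white at scene (307,148). On to the funnel.

```bash
python3 -m pendant '[[[1,0.2,1.8,1.5,0],[1,0.2,2,2,0],[1,0.2,2,2,0],[1,0.2,2,2,0],[1,0,1.4,1.8,0],[1,0,0,0,0],[1,0,0,0,0]]]'
python3 - <<'E'
from h import *
c=cam('wrist','w7'); go(.551,.33,.02); x,y=fit(c,'funnel',.551,.33,r=48); go(x,y,.02)
c=cam('top');fit(c,'funnel',.551,.33)
c=cam('scene');fit(c,'funnel',.551,.33)
E
```

```text
t: 24.55
tool_pos: [0.5515, 0.3268, 0.1709]
orientation: [-0.477, -3.104, 0.002]
force: [0.0, -0.3, 0.9]
opening: 0.0931
gripper_force: 0.0
t 24.60 pos [0.5521 0.3269 0.172 ] tilt -1.000 open 0.0927 gf 0.0 F [-0.1  0.5  0.3] | cm to go [ 0.21  0.26 15.2 ]
funnel fit [0.5508 0.3311] res px [ 1.   0.7 -1.  -0.7]
t 24.60 pos [0.5521 0.3269 0.172 ] tilt -1.000 open 0.0927 gf 0.0 F [-0.1  0.5  0.3] | cm to go [ 0.26  0.36 15.2 ]
funnel fit [0.5713 0.3514] res px [-9.9 -7.5 10.4  7.7]
funnel fit [0.5502 0.3319] res px [ 0.4  0.1 -0.4 -0.1]
```

View pics/w7.png

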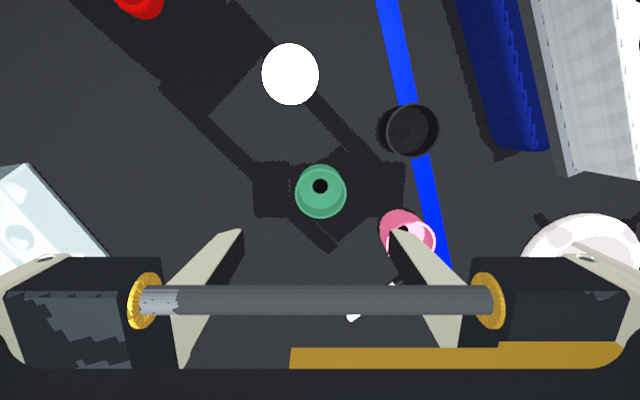

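The funnel is centred at (320,190). Pink at (407,232) clears the finger by about 28 mm. Descending to grip the cup.

```bash
python3 -m pendant '[[[1,0.2,0.4,2,0],[1,0,0,3,0],[1,0,0,3,0],[1,0,0,3,0],[1,0,0,2,0],[1,0,0,1.4,0],[1,0,0,0.7,0],[1,0,0,0,0]]]' 12
python3 -m pendant '[[[0.45,0,0,0,0],[0.45,0,0,0,0],[0.45,0,0,0,0],[0.45,0,0,0,0],[0.45,0,0,0,0],[0.45,0,0,0,0],[0.45,0,0,0,0],[0.45,0,0,0,0]]]'
python3 -c "
from h import *
go(.5508,.3313,.02)"
```

```text
t: 25.5
tool_pos: [0.5512, 0.3321, 0.0201]
orientation: [-0.477, -3.105, 0.0]
force: [-0.0, 0.6, 0.4]
opening: 0.0928
gripper_force: 0.0
t: 26.3
tool_pos: [0.5513, 0.3325, 0.0203]
orientation: [0.477, 3.105, 0.0]
force: [-0.1, 0.0, 2.0]
opening: 0.0538
gripper_force: 12.0
t 26.30 pos [0.5513 0.3325 0.0203] tilt -1.000 open 0.0538 gf 12.0 F [-0.1  0.   2. ] | cm to go [ 0.01 -0.13  0.03]
```

```bash
python3 -m pendant '[[[0.45,0,0,-1,0],[0.45,0,0,-2.5,0],[0.45,0,0,-4.5,0],[0.45,0,0,-4.5,0],[0.45,0,0,-4.5,0],[0.45,0,0,-4.5,0],[0.45,0,0,-3.5,0],[0.45,0,0,-2,0]]]'
python3 -m pendant '[[[0.45,0,0,0,0],[0.45,0,-2,0,0],[0.45,-0.2,-4,0,0],[0.45,-0.2,-4,0,0],[0.45,-0.2,-4,0,0],[0.45,-0.2,-4,0,0],[0.45,-0.2,-4,0,0],[0.45,0,-4,0,0]]]'
python3 -m pendant '[[[0.45,0,-4,0,0],[0.45,0,-3,0,0],[0.45,0,-1.5,0,0],[0.45,0,0,0,0],[0.45,0,0,0,0],[0.45,0,0,0,0]]]'
python3 -c "
from h import *
go(.453,-.0155,.2243)"
```

```text
t: 27.1
tool_pos: [0.552, 0.3329, 0.2956]
orientation: [0.476, 3.1, 0.005]
force: [0.5, -0.3, -1.0]
opening: 0.0538
gripper_force: 12.0
t: 27.9
tool_pos: [0.4813, 0.08, 0.2881]
orientation: [-0.476, -3.103, 0.001]
force: [-0.0, -0.9, -1.0]
opening: 0.0543
gripper_force: 12.0
t: 28.5
tool_pos: [0.4571, 0.0011, 0.2894]
orientation: [-0.476, -3.104, -0.0]
force: [-0.6, 0.5, -0.6]
opening: 0.0537
gripper_force: 12.0
t 28.50 pos [0.4571 0.0011 0.2894] tilt -1.000 open 0.0537 gf 12.0 F [-0.6  0.5 -0.6] | cm to go [-0.12 -1.71  6.51]
```

```bash
python3 -m pendant '[[[0.45,-0.1,-0.9,0,0],[0.45,0,-0.8,0.5,0],[0.45,0,0,1.5,0],[0.45,0,0,1.4,0],[0.45,0,0,0.8,0],[0.45,0,0,0.2,0],[0.45,0,0,0,0],[0.45,0,0,0,0]]]'
python3 - <<'E'
from h import *
go(.4525,-.0155,.2243)
b=cam('scene'); p=robot.read_state()['tool_pos']
try: fit(b,'funnel',p[0],p[1],p[2]-.0203,r=25); fit(b,'yellow',.4525,-.0155,.172,r=16)
except Exception as e: print(e)
cv2.imwrite('pics/c8.png',cv2.resize(b['img'][80:230,210:390],(600,500)))
E
```

```text
t: 29.3
tool_pos: [0.4532, -0.0161, 0.2466]
orientation: [0.477, 3.105, 0.0]
force: [0.5, -0.0, 0.6]
opening: 0.0536
gripper_force: 12.0
t 29.30 pos [ 0.4532 -0.0161  0.2466] tilt -1.000 open 0.0536 gf 12.0 F [ 0.5 -0.   0.6] | cm to go [0.09 0.04 2.23]
funnel fit [ 0.4589 -0.0122] res px [-1.1 -4.   1.1  3.7]
yellow fit [ 0.4568 -0.0088] res px [ 0.3 -2.9 -0.3  2.8]
```

View pics/c8.png

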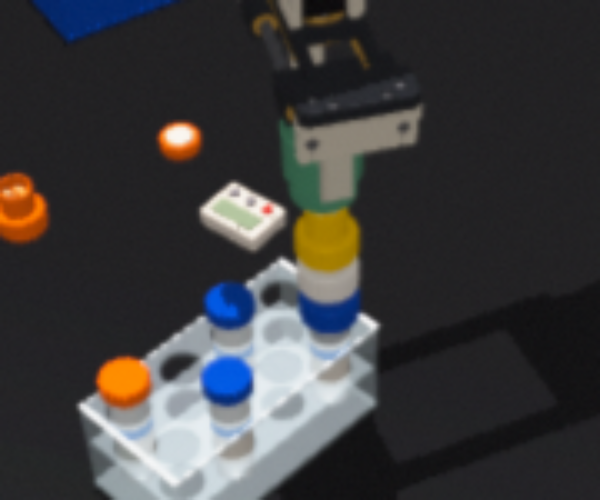

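The funnel hangs upright just above yellow's neck and is aligned with the stack. Lowering slowly.

```bash
python3 -m pendant '[[[0.45,0.05,0,0.5,0],[0.45,0,0,0.5,0],[0.45,0,0,0.4,0],[0.45,0,0,0.3,0],[0.45,0,0,0.2,0],[0.45,0,0,0.1,0],[0.45,0,0,0.1,0],[0.45,0,0,0,0]]]'
python3 -c "
from h import *
go(.4525,-.0155,.2243)"
```

```text
t: 30.15
tool_pos: [0.4526, -0.016, 0.2251]
orientation: [0.477, 3.105, -0.0]
force: [1.2, 0.7, -0.3]
opening: 0.0541
gripper_force: 12.0
t 30.15 pos [ 0.4526 -0.016   0.2251] tilt -1.000 open 0.0541 gf 12.0 F [ 1.2  0.7 -0.3] | cm to go [0.02 0.05 0.08]
```

```bash
python3 -m pendant '[[[0.45,0,0,0.1,0],[0.45,0,0,0.05,0],[0.45,0,0,0.05,0],[0.45,0,0,0,0]]]'
```

```text
t: 30.55
tool_pos: [0.453, -0.0161, 0.224]
orientation: [0.477, 3.104, 0.0]
force: [-1.2, 0.9, 4.6]
opening: 0.0537
gripper_force: 12.0
```

```bash
python3 -m pendant '[[[0.45,0,0,0.05,0],[0.45,0,0,0,0]]]'
python3 -m pendant '[[[0.8,0,0,0,0],[0.8,0,0,0,0],[0.8,0,0,0,0],[0.8,0,0,-1,0],[0.8,0,0,-2,0],[0.8,0,0,-3,0],[0.8,0,0,-3,0],[0.8,0,0,0,0]]]'
python3 -m pendant '[[[0.8,0,2,0,0],[0.8,0,4,0,0],[0.8,0,4,0,0],[0.8,0,4,0,0],[0.8,0,4,0,0],[0.8,0,3,0,0],[0.8,0,0,0,0],[0.8,0,0,0,0]]]'
python3 - <<'E'
from h import *
b=cam('scene');t=cam('top')
fit(b,'funnel',.4525,-.0155,.204,r=25)
try: fit(t,'funnel',.4525,-.0155,.204,r=25)
except Exception as e: print(e)
cv2.imwrite('pics/c9.png',cv2.resize(b['img'][80:230,210:390],(600,500)))
E
```

```text
t: 30.75
tool_pos: [0.4532, -0.0161, 0.224]
orientation: [0.477, 3.103, 0.0]
force: [-2.2, 0.4, 7.6]
opening: 0.0537
gripper_force: 12.0
t: 31.55
tool_pos: [0.4544, -0.0163, 0.3181]
orientation: [0.476, 3.098, 0.0]
force: [0.3, 0.7, 0.0]
opening: 0.0745
gripper_force: 0.0
t: 32.35
tool_pos: [0.5152, 0.1846, 0.3119]
orientation: [-0.474, -3.104, 0.001]
force: [-0.4, -0.7, -0.9]
opening: 0.0745
gripper_force: 0.0
funnel fit [ 0.4522 -0.0197] res px [ 0.2  0.1 -0.2 -0.1]
funnel fit [ 0.4527 -0.0168] res px [-0.5 -0.3  0.5  0.3]
```

View pics/c9.png

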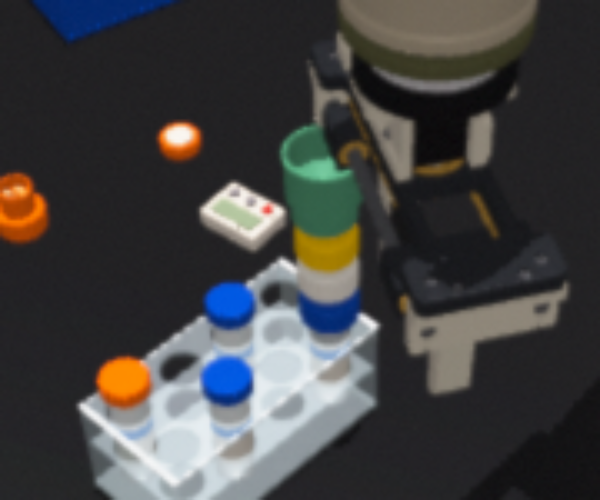

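The full stack is upright and seated at scene (307,140), and the gripper is clear of it. The bystanders in view have not moved. Handing in.

```bash
python3 -m pendant '[[[0.8,0,0,0,0],[0.8,0,0,0,0],[0.8,0,0,0,0]]]'; python3 -c "
from plant import robot
print(robot.close_job())"
```

```text
t: 32.75
tool_pos: [0.5156, 0.1836, 0.3129]
orientation: [0.478, 3.105, 0.0]
force: [-0.0, 0.9, -0.1]
opening: 0.0744
gripper_force: 0.0
the job is handed in; nothing more can be done
None
```

I built the cascade on the open tube in order (blue, white, yellow, then the sea-green funnel) and handed it in at about 33 s; the last picture showed it standing upright with the gripper clear, but no verdict came back.

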